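# Load flat tins into a spring magazine

## Task

Load both flat tins into the spring magazine, one at a time: slide a tin along the feed tray onto the magazine's spring-loaded platform and push it down until the two side catches snap over it, then do the same with the other tin on top of it. Finish with both tins lying flat, one on the other, held down under the catches with nothing pressing on them; leave the jars and the roll of tape where they are.

Things in the scene. Friction and masses are not known exactly. Their poses are not given: they have to be found in the camera images.
- magazine: Fixed plywood magazine with feed tray. Origin: underside (table level), below the centre of its well; z up, y from the well along the tray. Well: open on top, x -41 to 41, y -55 to 55 mm; side walls 14 mm and end wall (at y = -55, stops a tin slid in) 20 mm above the tray surface. The grey tray surface is 95 mm up, from y = 55 to its open end at y = 345 mm.
- well_mouth (a point): Centre of the well's mouth, level with the tray's surface (95 mm above the magazine's underside); axes as the magazine. Along the tray, side rails stand 14 mm above its surface, 82 mm apart next to the well, widening to about 98 mm at the open end.
- platform (a joint): Dark steel platform (60 x 104 mm) in the well, on a spring. 0: up, 1 mm below the tray's level; grows as it sinks (m), to at most 0.076. One tin's weight does not sink it. Pushing it down takes 4 N at the top, 9 N near the bottom; the catches add up to about 12 N. It reads about 0.041 with one tin held under the catches, about 0.067 with two.
- catch_near (a joint): Dark steel spring catch, 36 mm wide, mid-way along the well's wall at x = -41 mm. Its nose stands 8 mm into the well, sloped on top, its flat underside 16 mm below the tray's surface. 0: out; grows as it is pushed back (m). A tin pushed down pushes it back; once the tin's top is below the underside (push to 20 mm below the tray to be sure) it springs out and holds the tin down.
- catch_far (a joint): The like catch in the opposite side wall, at x = 41 mm.
- tin1_center (a point): Centre of a closed flat tin of bright sheet metal with a paper label on top, 76 mm wide (its x), 100 mm long (its y), 26 mm high (its z, up), about 0.2 kg. At the start it lies flat on the feed tray, long side along the tray, nearer the well.
- tin2_center (a point): Centre of the second, like tin. At the start it lies on the feed tray behind the first, 20 to 65 mm clear of it, farther from the well. Pushing it from behind along the tray pushes the first tin ahead of it.
- jar1_center (a point): Centre of a closed amber glass jar with a blue lid, 72 mm across, 100 mm high, standing to the right of the magazine. Leave it alone.
- jar2_center (a point): Centre of a second, like jar, standing beyond the magazine. Leave it alone.
- tape_center (a point): Centre of a roll of paper tape lying flat, 110 mm across, 45 mm high. Leave it alone.

How it is judged:
By the outcome, as a careful person would: the job done as asked, in the order asked, and still so for the second after the job is handed in, with the robot touching nothing.
It also fails if it takes over 61 s, if anything falls off the work surface, if the arm or the gripper's body presses on something with over 40 N, if the wrist force passes 120 N, or if a joint passes its speed limit or range.

## Robot

A 6-joint arm with a two-finger parallel gripper is mounted at the origin on the work surface. World frame = base frame: x ahead of the robot, y to its left, z up, the work surface at z = 0. Lengths are in m, angles in rad, forces in N, time in s.
With the tool pointing down it reaches from about 0.325 to 0.75 m from the base axis. Payload 7.6 kg.
Tool frame: the origin (TCP) lies midway between the tips of the shut fingers; the grasp point (between the pads) lies 19 mm behind it (robot.grip_depth is the distance from the TCP to the grasp point, in m); y points along the fingers, z is the direction in which the jaws open and shut, and the axes are right-handed (so a half turn about y gives the same grasp; the last joint's range is limited). The gripper opens to 85 mm and grips with 20 to 120 N. Pads are 22 mm wide; open, the fingers measure 114 mm over their backs; the gripper's body (76 mm by 85 mm) begins 54 mm behind the grasp point. The pads swing forward as they close: fully open they stand 13 mm farther back than shut.
Start: joints at [-1.278, 0.052, 1.401, -0, 1.689, -0.07], TCP at [0.186, -0.491, 0.231] pointing down, gripper open.
Joint ranges: [-2.9, 2.9], [-0.91, 2.17], [0.12, 2.37], [-1.06, 4.2], [0.26, 2.73], [-2.93, 2.93]. Speed limits (rad/s): [2.57, 2.57, 3.01, 3.14, 3.14, 3.14].

## Interface

Orientations are given as a unit quaternion [w, x, y, z].
In Python, from plant import robot gives the robot as it stands. The module is installed in compiled form; this text tells all that it offers.
- The arm moves only by the tool send_rows, never from a script. Its argument "commands" is a list of rows, each a list of 3 entries, a list of its own where there are three numbers: the closure, from 0 (fully open) to 1 (shut), then the shift along the tool's x, y, z in mm, then the turn, a rotation vector about the tool's x, y, z in degrees. In form: [[fingers, [dx, dy, dz], [wx, wy, wz]], ...]. A call has 1 to 12 rows; each row is the pose to reach, as a shift and turn from the pose commanded when the call began, along the tool's axes at that moment; what a row does not reach only later rows make up. A row lasts 1/12 s, in which the tool goes at most 41.7 mm and 7.16 degrees, less where a joint would pass 70% of its speed; a pose out of reach is approached as far as the arm can. A call with a gripper value outside its range is refused whole. The fingers move at their own pace and stop on an object; "force" is the grip in N (left out, the last holds). Time passes only in rows, so rows that repeat a pose let the fingers close. It gives the time, the measured TCP pose, the force and the opening at its end, in the units of the state.
- robot.read_state(): the state, without advancing time (a new reading comes with each control period).
- robot.snapshot(name): name is "scene" or "top"; returns a dict with "frame" (480x640x3 uint8, blue, green, red), "fx", "fy", "cx", "cy" (pixels), "eye" and "orientation" of the camera in the world. Camera axes: x right, y up, looking along -z (the intrinsics and any distortion apply to the point x, -y, -z); pixel columns grow to the right and rows downward; lengths in m; the calibration is good to about 2 mm. A picture is of the moment at which its call begins. There is no depth.
- robot.close_job(): hands the job in, once; it reports no verdict.
Trained networks look in a picture, given as the dict that the camera call returned (one of the last four; its "shot" number tells which), for a name from the list of things; names that differ only in an ending like _2 or _b are one class to them, and where a whole thing is asked for, a point or a joint stands for the part that bears it (a point fixed in the world has none). Each returns a list of dicts, best first, with "conf" (0 to 1); they miss things now and then, are a little off and sometimes report something else, mostly with a low value. They report only what shows in the picture. A call takes as long as a camera call.
- robot.find_in(picture, query): "centre" ([row, column] as shares, 0 to 1, of the picture: columns of its width, rows of its height, amid what is visible of it).
- robot.outline_of(picture, query): "pixels" (480x640 bool, what is visible of it) and "centre" ([row, column] as shares, 0 to 1, of the picture: columns of its width, rows of its height, amid what is visible of it).
The state is a dict: "clock": time; "joint_positions": joint angles; "joint_vel": joint speeds; "tau": joint torques, N m; "eef_pos": TCP position; "ee_rot": TCP orientation; "ft_force": force on the tool from outside, world axes, zero at the start; "moment": the same for the moment, N m; "grip_width": finger opening in m.
Only numpy, scipy, OpenCV 4.12 (cv2) and the standard library are available. Lean on these libraries where they do the work, as an engineer would, in place of code of your own. Each camera call takes 0.05 s, during which the arm holds its last target. There are 200 camera calls.

## Working session

There is one attempt and no reset: what is moved stays moved. The work goes in short steps, Python scripts to look and compute and a tool call to move; the robot and the scene stay as the last step left them, time stands still between calls to the robot, and variables do not carry over. Pictures are saved under pics/ and viewed, about 8 in all and at most 12, crops included, and the job is handed in when it is done.

Besides the shell and the picture viewer there is one more tool, called after "Request:" as a command line: name --argument value ..., lists and objects as JSON in quotes. send_rows: Moves the arm, as the interface text tells. Its arguments: {"type":"object","properties":{"commands":{"type":"array"},"force":{"type":"number"}},"required":["commands"]}

```bash
mkdir -p pics
cat > h.py <<'E'
import numpy as np, cv2
from scipy.spatial.transform import Rotation as R
from plant import robot
def q2R(q): return R.from_quat([q[1],q[2],q[3],q[0]]).as_matrix()
def ray(p,row,col):
    d=q2R(p["orientation"])@np.array([(col-p["cx"])/p["fx"],-(row-p["cy"])/p["fy"],-1.]); return np.array(p["eye"]),d
def at_z(p,row,col,z):
    e,d=ray(p,row,col); return e+d*(z-e[2])/d[2]
def proj(p,X):
    c=q2R(p["orientation"]).T@(np.array(X)-p["eye"]); return np.array([p["cy"]-p["fy"]*c[1]/-c[2]*1.0, p["cx"]+p["fx"]*c[0]/-c[2]])
E
python3 - <<'E'
from h import *
s=robot.read_state(); print({k:np.round(v,3).tolist() for k,v in s.items()})
print(q2R(s["ee_rot"]).round(3))
for n in("scene","top"):
    p=robot.snapshot(n); cv2.imwrite(f"pics/{n}0.png",p["frame"]); print(n,[k for k in p],p["fx"],p["cx"],p["cy"],p["eye"],p["orientation"], {k:v for k,v in p.items() if k.startswith('d')})
    for q in("tin1_center","magazine","platform","catch_near","jar1_center","tape_center"):
        for r in robot.outline_of(p,q)[:3]:
            m=r["pixels"].astype(np.uint8); c=cv2.minAreaRect(cv2.findNonZero(m)); print(n,q,round(r["conf"],2),(np.array(r["centre"])*[480,640]).round(1),m.sum(),np.round(cv2.boxPoints(c)).tolist())
E
```

```text
{'clock': 0.0, 'joint_positions': [-1.278, 0.053, 1.402, -0.0, 1.689, -0.07], 'joint_vel': [0.001, 0.003, 0.0, 0.0, -0.001, -0.0], 'tau': [0.001, -38.166, -36.019, -0.0, 0.006, -0.0], 'eef_pos': [0.186, -0.491, 0.23], 'ee_rot': [0.127, -0.128, 0.696, -0.695], 'ft_force': [-1.013, -0.332, 0.425], 'moment': [-0.022, 0.008, -0.047], 'grip_width': 0.085}
[[-0.935 -0.     0.355]
 [-0.355  0.002 -0.935]
 [-0.    -1.    -0.002]]
scene ['frame', 'fx', 'fy', 'cx', 'cy', 'eye', 'orientation', 'shot'] 452.38072718563893 318.0346300676335 240.8289545443893 [1.18862879 0.58623731 0.69189849] [0.341986   0.16996785 0.41457068 0.82600706] {}
scene tin1_center 0.66 [213.5 319.1] 1066 [[293.0, 210.0], [311.0, 186.0], [347.0, 214.0], [330.0, 237.0]]
scene magazine 0.66 [228.5 303.6] 5012 [[233.0, 222.0], [271.0, 162.0], [412.0, 251.0], [375.0, 311.0]]
scene platform 0.55 [194.2 286.7] 473 [[267.0, 193.0], [276.0, 179.0], [305.0, 198.0], [296.0, 212.0]]
scene jar1_center 0.9 [183.2 241.9] 916 [[228.0, 164.0], [253.0, 161.0], [258.0, 202.0], [233.0, 205.0]]
scene tape_center 0.69 [343.8 492.2] 2729 [[45
[... 193 characters left out ...]
83 0.0012321  1.1444662 ] [-0.6937944  -0.07042707  0.07252129  0.71304279] {}
top tin1_center 0.62 [262.7 341. ] 1384 [[318.0, 246.0], [360.0, 246.0], [360.0, 279.0], [318.0, 279.0]]
top magazine 0.69 [263.8 365.5] 5535 [[250.0, 291.0], [253.0, 233.0], [422.0, 239.0], [420.0, 297.0]]
top platform 0.56 [267.4 391.3] 1039 [[371.0, 278.0], [373.0, 253.0], [415.0, 256.0], [414.0, 280.0]]
top catch_near 0.72 [260.  278.2] 1353 [[258.0, 275.0], [259.0, 243.0], [301.0, 244.0], [300.0, 276.0]]
top jar1_center 0.83 [270.9 469.2] 896 [[446.0, 263.0], [481.0, 250.0], [491.0, 276.0], [456.0, 289.0]]
top tape_center 0.69 [268.3 156.8] 1037 [[141.0, 256.0], [186.0, 256.0], [186.0, 297.0], [141.0, 297.0]]
```

View pics/top0.png

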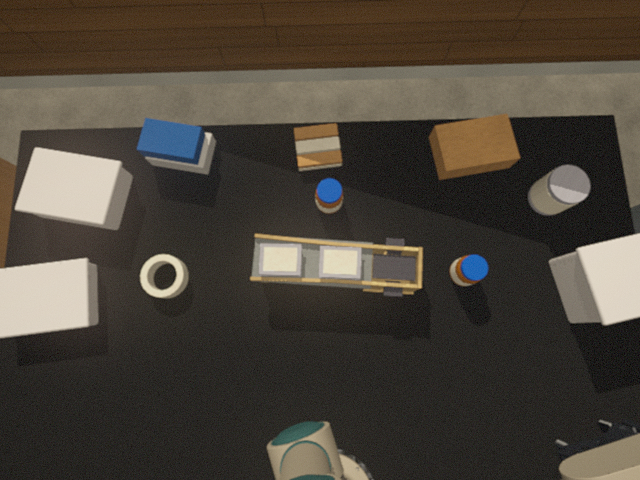

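View pics/scene0.png

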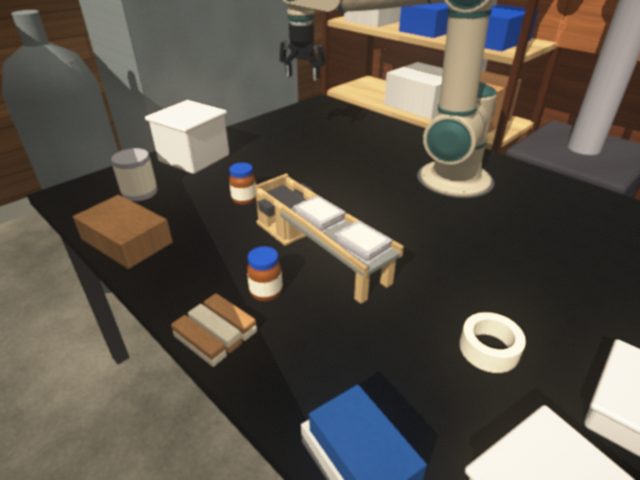

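Top view: tray spans about columns 252–422 and rows 235–295. The tins are near (row 260, col 279) and (262, 341), and the well is near (267, 395). The scene view agrees. Next I fit the magazine pose and overlay it as a check.

```bash
cat >> h.py <<'E'
def fit(p,verbose=True):
    """magazine pose (x,y,yaw) from tin + platform outlines is rough; refine with silhouette overlap of magazine"""
    pass
E
python3 - <<'E'
from h import *
from scipy.optimize import minimize
ps={n:robot.snapshot(n) for n in("scene","top")}
O={}
for n,p in ps.items():
    for q in("magazine","platform","tin1_center"):
        O[n,q]=[(r["conf"],r["pixels"],np.array(r["centre"])*[480,640]) for r in robot.outline_of(p,q)]
        print(n,q,[(round(c,2),x.round(1).tolist(),int(m.sum())) for c,m,x in O[n,q]])
p=ps["top"]
C=[at_z(p,260,279.5,.121),at_z(p,262.5,341,.121),at_z(p,267.4,394,.094)]
print(np.round(C,4))
# silhouette: union of magazine+tins+platform masks vs model (tray deck w/ rails, well) in both views
pc=np.array([[x,y,z] for x,y,z in [(-49,345,95),(49,345,95),(49,345,109),(-49,345,109),(-41,55,109),(41,55,109)]])/1e3
d=C[0]-C[2]; yaw0=np.arctan2(d[1],d[0])-np.pi/2
print("yaw0 deg",np.degrees(yaw0))
np.save("mag0.npy",[C[2][0],C[2][1],yaw0])
def M(v,P):
    c,s=np.cos(v[2]),np.sin(v[2]); P=np.asarray(P,float)/1e3
    return np.stack([v[0]+c*P[:,0]-s*P[:,1],v[1]+s*P[:,0]+c*P[:,1],P[:,2]],1)
v=[C[2][0],C[2][1],yaw0]
x0,y0,w,h=235,215,200,100
f=cv2.resize(p["frame"][y0:y0+h,x0:x0+w],None,fx=4,fy=4,interpolation=cv2.INTER_CUBIC)
for P,col in(([(-41,-55,109),(41,-55,109),(41,55,109),(-41,55,109)],(0,255,0)),([(-41,55,109),(-49,345,109),(49,345,109),(41,55,109)],(0,0,255)),([(-30,-52,94),(30,-52,94),(30,52,94),(-30,52,94)],(255,255,0))):
    q=np.array([proj(p,X)[::-1] for X in M(v,P)]); cv2.polylines(f,[np.int32((q-[x0,y0]+.5)*4)],True,col,1)
g=cv2.resize(p["frame"][y0:y0+h,x0:x0+w],None,fx=4,fy=4,interpolation=cv2.INTER_CUBIC)
g=cv2.convertScaleAbs(g,alpha=1.5)
cv2.imwrite("pics/fit1.png",np.vstack([f,g])[:, :800])
E
```

```text
scene magazine [(0.64, [228.4, 301.0], 4812)]
scene platform [(0.72, [196.7, 288.3], 452)]
scene tin1_center [(0.84, [210.8, 318.4], 1109)]
top magazine [(0.71, [263.7, 367.0], 5263)]
top platform [(0.93, [265.8, 391.0], 1009)]
top tin1_center [(0.68, [261.4, 341.2], 1300), (0.15, [270.7, 469.3], 908)]
[[ 0.5678  0.1021  0.121 ]
 [ 0.5578 -0.0446  0.121 ]
 [ 0.5463 -0.1748  0.094 ]]
yaw0 deg -4.446187852586615
```

```bash
python3 -c "
import cv2;i=cv2.imread('pics/fit1.png');print(i.shape);cv2.imwrite('pics/fit1b.png',cv2.vconcat([i[40:340],i[440:740]]))"
```

```text
(800, 800, 3)
```

View pics/fit1b.png

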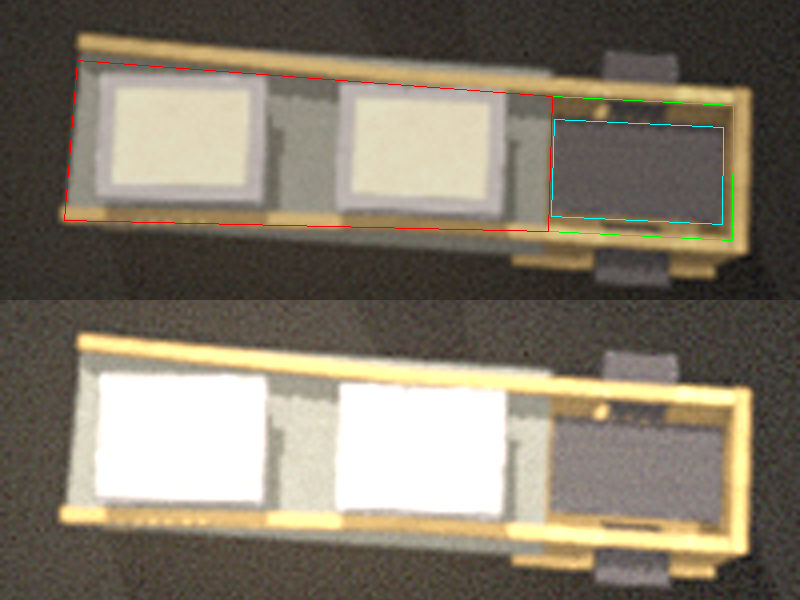

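The overlay shows the yaw is about 1.3° short: the real open end sits about 12 px (zoomed) above the model, while the well already fits to 2–3 px. The gap between the tins is cols 266–338 in the zoom, about 42 mm. I correct the pose and compute waypoints.

```bash
cat >> h.py <<'E'
V=[0.5485,-0.175,np.radians(-5.8)]
def M(P,v=V):
    c,s=np.cos(v[2]),np.sin(v[2]); P=np.atleast_2d(np.asarray(P,float))/1e3
    return np.stack([v[0]+c*P[:,0]-s*P[:,1],v[1]+s*P[:,0]+c*P[:,1],P[:,2]],1)
def Minv(X,v=V):
    c,s=np.cos(v[2]),np.sin(v[2]); d=np.array(X)-[v[0],v[1],0]
    return np.array([c*d[0]+s*d[1],-s*d[0]+c*d[1],d[2]])*1e3
def info():
    s=robot.read_state(); T=q2R(s["ee_rot"]); A=M([[0,0,0],[1000,0,0],[0,1000,0]]); ax=A[1]-A[0]; ay=A[2]-A[0]
    print("t %.2f F %s w %.3f magpos %s"%(s["clock"],np.round(s["ft_force"],1),s["grip_width"],Minv(s["eef_pos"]).round(1)))
    print("tool axes in mag:\n",np.array([[a@T[:,i] for i in range(3)] for a in(ax,ay,np.array([0,0,1.]))]).round(4))
    return s,T
def go(P):  # shift in tool mm to mag point
    s,T=info(); d=M(P)[0]-s["eef_pos"]; print(P,"tool shift",(T.T@d*1e3).round(1))
E
python3 - <<'E'
from h import *
p=robot.snapshot("top")
print("tin1",Minv(at_z(p,261.75,340.25,.121)),"tin2",Minv(at_z(p,259.25,280.25,.121)))
s,T=info()
# want tool x along +-mag y, about vertical
t=T[:,0]; ay=M([0,1000,0])[0]-M([0,0,0])[0]
for sg in(1,-1):
    a=np.arctan2(*(np.cross(t,sg*ay)[2:],t@(sg*ay))); print("turn world z deg",np.degrees(a),"-> tool y turn",-np.degrees(a))
x0,y0,w,h=235,225,200,75
f=cv2.resize(p["frame"][y0:y0+h,x0:x0+w],None,fx=4,fy=4,interpolation=cv2.INTER_CUBIC)
for P in([(-41,-55,109),(41,-55,109),(41,55,109),(-41,55,109)],[(-41,55,109),(-49,345,109),(49,345,109),(41,55,109)]):
    q=np.array([proj(p,X)[::-1] for X in M(P)]); cv2.polylines(f,[np.int32((q-[x0,y0]+.5)*4)],True,(0,0,255),1)
cv2.imwrite("pics/fit2.png",f)
E
```

```text
tin1 [ -2.2892892  132.60497985 121.        ] tin2 [ -6.8459795  276.03687137 121.        ]
t 1.15 F [ 1.3 -0.3 -0.1] w 0.085 magpos [-328.4 -350.8  231.3]
tool axes in mag:
 [[-0.8942 -0.      0.4476]
 [-0.4476 -0.     -0.8942]
 [ 0.     -1.      0.    ]]
turn world z deg [-116.5884376] -> tool y turn [116.5884376]
turn world z deg [63.4115624] -> tool y turn [-63.4115624]
```

View pics/fit2.png

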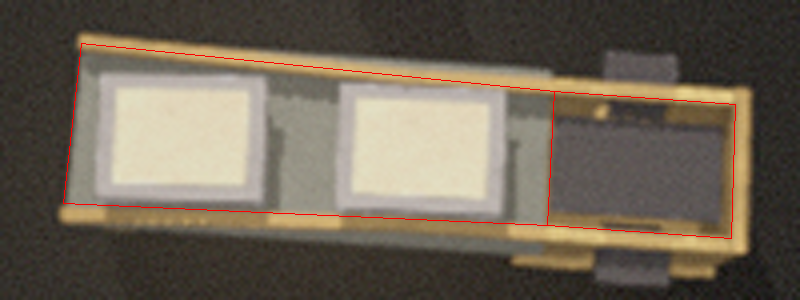

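Request:
send_rows --commands '[[1, [-540, 30, -352], [0, -63.4, 0]], [1, [-540, 30, -352], [0, -63.4, 0]], [1, [-540, 30, -352], [0, -63.4, 0]], [1, [-540, 30, -352], [0, -63.4, 0]], [1, [-540, 30, -352], [0, -63.4, 0]], [1, [-540, 30, -352], [0, -63.4, 0]], [1, [-540, 30, -352], [0, -63.4, 0]], [1, [-540, 30, -352], [0, -63.4, 0]], [1, [-540, 30, -352], [0, -63.4, 0]], [1, [-540, 30, -352], [0, -63.4, 0]], [1, [-540, 30, -352], [0, -63.4, 0]], [1, [-540, 30, -352], [0, -63.4, 0]]]'

```text
clock: 2.15
eef_pos: [0.4816, -0.0853, 0.2082]
ee_rot: [-0.474, 0.474, -0.524, 0.525]
ft_force: [0.3, -1.3, 1.4]
grip_width: -0.0001
```

```bash
python3 -c "
from h import *
go([-3,206,150])"
```

```text
t 2.15 F [ 0.3 -1.3  1.4] w -0.000 magpos [-75.6  82.5 208.2]
tool axes in mag:
 [[-1.e-04  8.e-04  1.e+00]
 [-1.e+00 -3.e-04 -1.e-04]
 [ 3.e-04 -1.e+00  8.e-04]]
[-3, 206, 150] tool shift [-123.6   58.3   72.6]
```

Request:
send_rows --commands '[[1, [-40, 20, 24], [0, 0, 0]], [1, [-80, 40, 48], [0, 0, 0]], [1, [-123, 58, 72], [0, 0, 0]], [1, [-123, 58, 72], [0, 0, 0]], [1, [-123, 58, 72], [0, 0, 0]], [1, [-123, 58, 72], [0, 0, 0]]]'

```text
clock: 2.65
eef_pos: [0.5647, 0.0289, 0.1487]
ee_rot: [0.474, -0.475, 0.525, -0.524]
ft_force: [-0.7, -1.1, 1.4]
grip_width: 0.0001
```

Run:
```python
from h import *
go([-3,206,101])
for n in("scene","top"):
    p=robot.snapshot(n); r,c=proj(p,M([0,170,110])[0]); r,c=int(r),int(c); k=40
    f=cv2.resize(p["frame"][r-k:r+k,c-50:c+50],None,fx=4,fy=4,interpolation=cv2.INTER_CUBIC); globals()[n]=f
cv2.imwrite("pics/gap.png",np.hstack([scene,top]))
```

```text
t 2.65 F [-0.7 -1.1  1.4] w 0.000 magpos [ -4.5 204.5 148.7]
tool axes in mag:
 [[ 2.1e-03 -2.4e-03  1.0e+00]
 [-1.0e+00 -4.0e-04  2.1e-03]
 [ 4.0e-04 -1.0e+00 -2.4e-03]]
[-3, 206, 101] tool shift [-1.6 47.7  1.6]
```

View pics/gap.png

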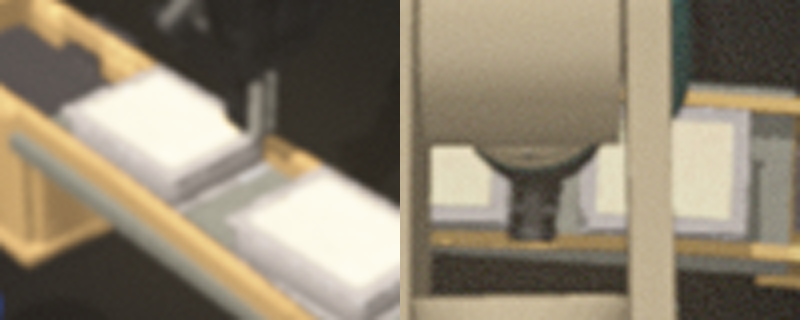

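The scene crop shows the shut fingers over the gap, just behind tin 1's rear edge (crop about 260, 110); the top crop agrees. Descending.

Request:
send_rows --commands '[[1, [-2, 12, 2], [0, 0, 0]], [1, [-2, 24, 2], [0, 0, 0]], [1, [-2, 36, 2], [0, 0, 0]], [1, [-2, 46, 2], [0, 0, 0]], [1, [-2, 46, 2], [0, 0, 0]], [1, [-2, 46, 2], [0, 0, 0]]]'

```text
clock: 3.25
eef_pos: [0.5664, 0.0293, 0.1029]
ee_rot: [0.473, -0.474, 0.525, -0.524]
ft_force: [0.3, -0.9, 0.4]
grip_width: 0.0
```

```bash
python3 -c "
from h import *
go([-2,62,103])"
```

```text
t 3.25 F [ 0.3 -0.9  0.4] w 0.000 magpos [ -2.8 205.1 102.9]
tool axes in mag:
 [[-5.0e-04 -2.1e-03  1.0e+00]
 [-1.0e+00 -3.0e-04 -5.0e-04]
 [ 3.0e-04 -1.0e+00 -2.1e-03]]
[-2, 62, 103] tool shift [143.1  -0.    0.9]
```

Request:
send_rows --commands '[[1, [11, 0, 0], [0, 0, 0]], [1, [22, 0, 0], [0, 0, 0]], [1, [33, 0, 0], [0, 0, 0]], [1, [44, 0, 0], [0, 0, 0]], [1, [55, 0, 0], [0, 0, 0]], [1, [66, 0, 0], [0, 0, 0]], [1, [77, 0, 0], [0, 0, 0]], [1, [88, 0, 0], [0, 0, 0]], [1, [99, 0, 0], [0, 0, 0]], [1, [110, 0, 0], [0, 0, 0]], [1, [120, 0, 0], [0, 0, 0]], [1, [128, 0, 0], [0, 0, 0]]]'

```text
clock: 4.25
eef_pos: [0.5537, -0.0991, 0.1037]
ee_rot: [0.474, -0.474, 0.525, -0.525]
ft_force: [-0.1, 0.9, -0.9]
grip_width: -0.0002
```

Request:
send_rows --commands '[[1, [5, 0, 0], [0, 0, 0]], [1, [10, 0, 0], [0, 0, 0]], [1, [14, 0, 0], [0, 0, 0]], [1, [18, 0, 0], [0, 0, 0]], [1, [18, 0, 0], [0, 0, 0]]]'

```text
clock: 4.67
eef_pos: [0.5522, -0.1163, 0.104]
ee_rot: [-0.474, 0.474, -0.525, 0.525]
ft_force: [-0.9, 0.1, -0.6]
grip_width: 0.0002
```

```bash
python3 -c "
from h import *
go([-2,58,103])"
```

```text
t 4.67 F [-0.9  0.1 -0.6] w 0.000 magpos [ -2.3  58.8 104. ]
tool axes in mag:
 [[-5.e-04 -0.e+00  1.e+00]
 [-1.e+00 -4.e-04 -5.e-04]
 [ 4.e-04 -1.e+00 -0.e+00]]
[-2, 58, 103] tool shift [0.8 1.  0.3]
```

Request:
send_rows --commands '[[1, [2, 0, 0], [0, 0, 0]], [1, [4, 0, 0], [0, 0, 0]], [1, [4, 0, 0], [0, 0, 0]]]'

```text
clock: 4.92
eef_pos: [0.5518, -0.1192, 0.1041]
ee_rot: [0.474, -0.474, 0.525, -0.524]
ft_force: [-0.9, 3.7, 1.4]
grip_width: -0.0003
```

Run:
```python
from h import *
info()
p=robot.snapshot("scene"); r,c=proj(p,M([0,60,110])[0]); r,c=int(r),int(c)
for q in ("tin1_center",):
    for o in robot.outline_of(p,q): print(q,o["conf"],np.array(o["centre"])*[480,640], Minv(at_z(p,*(np.array(o["centre"])*[480,640]),.115)).round(0))
f=cv2.resize(p["frame"][r-45:r+45,c-60:c+60],None,fx=5,fy=5,interpolation=cv2.INTER_CUBIC)
cv2.imwrite("pics/push1.png",f)
```

```text
t 4.92 F [-0.9  3.7  1.4] w -0.000 magpos [ -2.3  55.9 104.1]
tool axes in mag:
 [[ 3.0e-04 -2.0e-04  1.0e+00]
 [-1.0e+00  1.1e-03  3.0e-04]
 [-1.1e-03 -1.0e+00 -2.0e-04]]
tin1_center 0.97 [191.712 278.72 ] [ 21.   1. 115.]
tin1_center 0.38 [227.712 321.6  ] [ 37. 189. 115.]
```

View pics/push1.png

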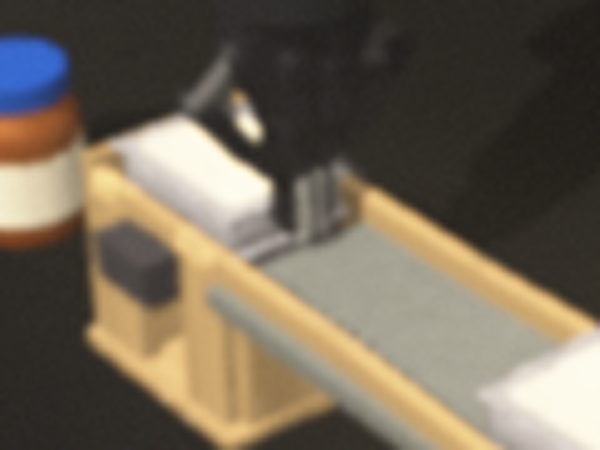

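Tin 1 sits over the well against the end wall (3.7 N contact). Now lift over it and press.

Request:
send_rows --commands '[[1, [-5, 0, 0], [0, 0, 0]], [1, [-8, -18, 0], [0, 0, 0]], [1, [-5, -34, 1], [0, 0, 0]], [1, [20, -34, 2], [0, 0, 0]], [1, [45, -34, 2], [0, 0, 0]], [1, [59, -32, 2], [0, 0, 0]], [1, [59, -25, 2], [0, 0, 0]], [1, [59, -19, 2], [0, 0, 0]], [1, [59, -15, 2], [0, 0, 0]], [1, [59, -12, 2], [0, 0, 0]], [1, [59, -12, 2], [0, 0, 0]]]'

```text
clock: 5.93
eef_pos: [0.5481, -0.1779, 0.116]
ee_rot: [-0.474, 0.474, -0.524, 0.525]
ft_force: [0.1, -0.8, 3.9]
grip_width: 0.0001
```

```bash
python3 -c "
from h import *
go([0,-3,74])"
```

```text
t 5.93 F [ 0.1 -0.8  3.9] w 0.000 magpos [-1.00e-01 -2.90e+00  1.16e+02]
tool axes in mag:
 [[ 8.e-04  4.e-04  1.e+00]
 [-1.e+00 -5.e-04  8.e-04]
 [ 5.e-04 -1.e+00  4.e-04]]
[0, -3, 74] tool shift [ 0.1 42.   0.1]
```

Request:
send_rows --commands '[[1, [0, 5, 0], [0, 0, 0]], [1, [0, 10, 0], [0, 0, 0]], [1, [0, 15, 0], [0, 0, 0]], [1, [0, 20, 0], [0, 0, 0]], [1, [0, 25, 0], [0, 0, 0]], [1, [0, 30, 0], [0, 0, 0]], [1, [0, 34, 0], [0, 0, 0]], [1, [0, 38, 0], [0, 0, 0]], [1, [0, 42, 0], [0, 0, 0]], [1, [0, 43, 0], [0, 0, 0]], [1, [0, 43, 0], [0, 0, 0]], [1, [0, 43, 0], [0, 0, 0]]]'

```text
clock: 6.93
eef_pos: [0.5489, -0.178, 0.0739]
ee_rot: [-0.475, 0.474, -0.524, 0.525]
ft_force: [2.6, 0.3, 4.8]
grip_width: -0.0
```

```bash
python3 -c "
from h import *
go([0,-3,74])"
```

```text
t 6.93 F [2.6 0.3 4.8] w -0.000 magpos [ 0.7 -2.9 73.9]
tool axes in mag:
 [[ 7.0e-04  2.6e-03  1.0e+00]
 [-1.0e+00 -1.0e-04  7.0e-04]
 [ 1.0e-04 -1.0e+00  2.6e-03]]
[0, -3, 74] tool shift [ 0.1 -0.1 -0.7]
```

Now lift slowly to see whether the force disappears (catches holding), then clear the view.

Request:
send_rows --commands '[[1, [0, -3, 0], [0, 0, 0]], [1, [0, -7, 0], [0, 0, 0]], [1, [0, -9, 0], [0, 0, 0]], [1, [0, -9, 0], [0, 0, 0]]]'

```text
clock: 7.27
eef_pos: [0.5474, -0.1784, 0.0819]
ee_rot: [0.474, -0.474, 0.525, -0.524]
ft_force: [0.3, 0.4, 0.1]
grip_width: -0.0003
```

Request:
send_rows --commands '[[1, [0, -35, 0], [0, 0, 0]], [1, [0, -70, 0], [0, 0, 0]], [1, [-40, -75, -40], [0, 0, 0]], [1, [-70, -75, -70], [0, 0, 0]], [1, [-90, -75, -100], [0, 0, 0]], [1, [-100, -75, -130], [0, 0, 0]], [1, [-100, -75, -130], [0, 0, 0]]]'

```text
clock: 7.85
eef_pos: [0.4222, -0.0626, 0.1544]
ee_rot: [0.473, -0.476, 0.526, -0.522]
ft_force: [0.2, -0.2, -0.1]
grip_width: 0.0001
```

Run:
```python
from h import *
info()
for n in("scene","top"):
    p=robot.snapshot(n); r,c=proj(p,M([0,60,100])[0]); r,c=int(r),int(c)
    for o in robot.outline_of(p,"tin1_center"): x=np.array(o["centre"])*[480,640];print(n,o["conf"],x,Minv(at_z(p,*x,.121)).round(0),Minv(at_z(p,*x,.079)).round(0))
    f=cv2.resize(p["frame"][r-40:r+40,c-50:c+50],None,fx=4,fy=4,interpolation=cv2.INTER_CUBIC); globals()[n]=f
cv2.imwrite("pics/in1.png",np.hstack([scene,top]))
```

```text
t 7.85 F [ 0.2 -0.2 -0.1] w 0.000 magpos [-137.    99.   154.4]
tool axes in mag:
 [[ 0.0023 -0.007   1.    ]
 [-1.      0.0013  0.0023]
 [-0.0013 -1.     -0.007 ]]
scene 0.64 [198.912 285.696] [ 33.  48. 121.] [-6. -9. 79.]
top 0.86 [267.696 391.168] [ -8.  11. 121.] [-1.  5. 79.]
top 0.28 [268.608 469.184] [   4. -175.  121.] [  11. -188.   79.]
```

View pics/in1.png

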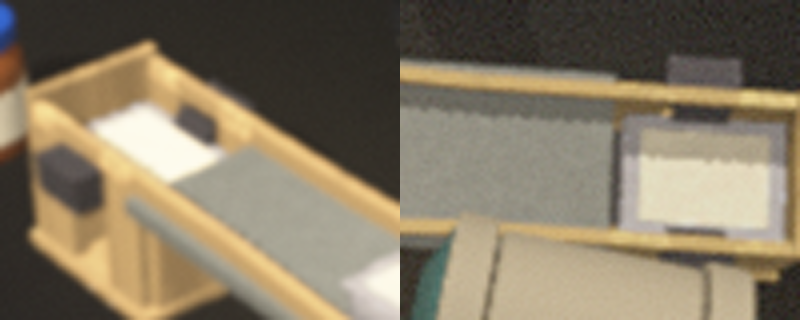

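Both catches sit over tin 1: scene crop nose at (200, 125), top crop noses at about (700, 110) and (695, 235). Tin 1 looks flat. On to tin 2.

Request:
send_rows --commands '[[1, [-40, -10, 0], [0, 0, 0]], [1, [-80, -10, 15], [0, 0, 0]], [1, [-120, -10, 30], [0, 0, 0]], [1, [-155, -10, 50], [0, 0, 0]], [1, [-190, -10, 70], [0, 0, 0]], [1, [-220, -10, 95], [0, 0, 0]], [1, [-250, -10, 115], [0, 0, 0]], [1, [-255, -10, 130], [0, 0, 0]], [1, [-255, -10, 130], [0, 0, 0]], [1, [-255, -10, 130], [0, 0, 0]]]'

```text
clock: 8.88
eef_pos: [0.5847, 0.1743, 0.1654]
ee_rot: [0.473, -0.475, 0.525, -0.525]
ft_force: [0.2, -0.9, 0.3]
grip_width: 0.0
```

```bash
python3 -c "
from h import *
go([-4,352,103])"
```

```text
t 8.88 F [ 0.2 -0.9  0.3] w 0.000 magpos [  0.7 351.2 165.4]
tool axes in mag:
 [[-7.0e-04 -2.1e-03  1.0e+00]
 [-1.0e+00 -1.0e-03 -7.0e-04]
 [ 1.0e-03 -1.0e+00 -2.1e-03]]
[-4, 352, 103] tool shift [-0.9 62.4 -4.5]
```

Request:
send_rows --commands '[[1, [-2, 20, -2], [0, 0, 0]], [1, [-2, 40, -4], [0, 0, 0]], [1, [-2, 55, -4], [0, 0, 0]], [1, [-2, 62, -4], [0, 0, 0]], [1, [-2, 62, -4], [0, 0, 0]], [1, [-2, 62, -4], [0, 0, 0]], [1, [10, 62, -4], [0, 0, 0]], [1, [22, 62, -4], [0, 0, 0]], [1, [34, 62, -4], [0, 0, 0]], [1, [46, 62, -4], [0, 0, 0]], [1, [58, 62, -4], [0, 0, 0]], [1, [70, 62, -4], [0, 0, 0]]]'

```text
clock: 9.88
eef_pos: [0.5727, 0.1038, 0.1055]
ee_rot: [-0.474, 0.474, -0.525, 0.525]
ft_force: [0.3, 1.5, 1.1]
grip_width: -0.0002
```

```bash
python3 -c "
from h import *
go([-3,130,103])
p=robot.snapshot('scene')
for o in robot.outline_of(p,'tin1_center'): x=np.array(o['centre'])*[480,640];print(o['conf'],x,Minv(at_z(p,*x,.115)).round(0))"
```

```text
t 9.88 F [0.3 1.5 1.1] w -0.000 magpos [ -4.1 279.9 105.5]
tool axes in mag:
 [[-7.e-04  7.e-04  1.e+00]
 [-1.e+00  2.e-04 -7.e-04]
 [-2.e-04 -1.e+00  7.e-04]]
[-3, 130, 103] tool shift [149.9   2.5   1.2]
0.82 [198.72  286.528] [ 25.  40. 115.]
```

Request:
send_rows --commands '[[1, [13, 1, 0], [0, 0, 0]], [1, [26, 2, 0], [0, 0, 0]], [1, [39, 2, 0], [0, 0, 0]], [1, [52, 2, 1], [0, 0, 0]], [1, [65, 2, 1], [0, 0, 0]], [1, [78, 2, 1], [0, 0, 0]], [1, [91, 2, 1], [0, 0, 0]], [1, [104, 2, 1], [0, 0, 0]], [1, [117, 2, 1], [0, 0, 0]], [1, [130, 2, 1], [0, 0, 0]], [1, [142, 2, 1], [0, 0, 0]], [1, [150, 2, 1], [0, 0, 0]]]'

```text
clock: 10.98
eef_pos: [0.5584, -0.0456, 0.1032]
ee_rot: [-0.474, 0.474, -0.525, 0.525]
ft_force: [1.2, 1.8, 0.1]
grip_width: 0.0002
```

Request:
send_rows --commands '[[1, [6, 0, 1], [0, 0, 0]], [1, [12, 0, 1], [0, 0, 0]], [1, [18, 0, 1], [0, 0, 0]], [1, [24, 0, 1], [0, 0, 0]], [1, [30, 0, 1], [0, 0, 0]], [1, [36, 0, 1], [0, 0, 0]], [1, [42, 0, 1], [0, 0, 0]], [1, [48, 0, 1], [0, 0, 0]], [1, [54, 0, 1], [0, 0, 0]], [1, [60, 0, 1], [0, 0, 0]], [1, [65, 0, 1], [0, 0, 0]], [1, [65, 0, 1], [0, 0, 0]]]'

```text
clock: 11.98
eef_pos: [0.5528, -0.11, 0.103]
ee_rot: [-0.474, 0.474, -0.525, 0.525]
ft_force: [-0.9, 0.2, -0.2]
grip_width: -0.0001
```

Run:
```python
from h import *
go([-2,57,103])
p=robot.snapshot("scene"); r,c=proj(p,M([0,30,110])[0]); r,c=int(r),int(c)
f=cv2.resize(p["frame"][r-45:r+45,c-60:c+60],None,fx=5,fy=5,interpolation=cv2.INTER_CUBIC)
cv2.imwrite("pics/push2.png",f)
```

```text
t 11.98 F [-0.9  0.2 -0.2] w -0.000 magpos [ -2.3  65.1 103. ]
tool axes in mag:
 [[-1.3e-03 -0.0e+00  1.0e+00]
 [-1.0e+00 -7.0e-04 -1.3e-03]
 [ 7.0e-04 -1.0e+00 -0.0e+00]]
[-2, 57, 103] tool shift [8.1 0.  0.3]
```

View pics/push2.png

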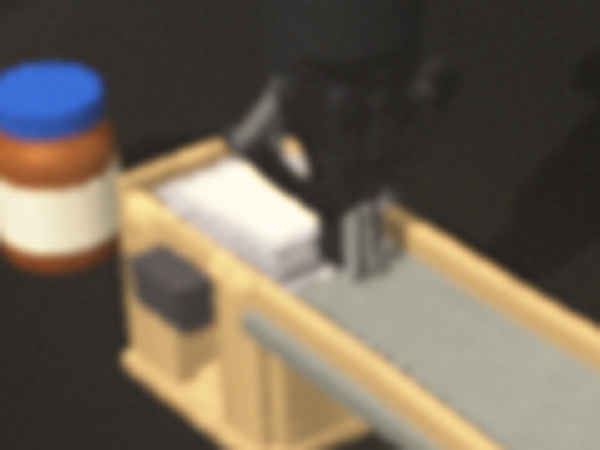

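Tin 2 is over the well and has almost reached the wall, with tin 1 just visible below its rear edge. I nudge it until the wall pushes back, then lift over.

Request:
send_rows --commands '[[1, [4, 0, 0], [0, 0, 0]], [1, [7, 0, 0], [0, 0, 0]], [1, [9, 0, 0], [0, 0, 0]], [1, [9, 0, 0], [0, 0, 0]]]'

```text
clock: 12.37
eef_pos: [0.5523, -0.1175, 0.1031]
ee_rot: [0.474, -0.474, 0.525, -0.525]
ft_force: [1.7, 2.8, -0.9]
grip_width: 0.0002
```

Request:
send_rows --commands '[[1, [-5, 0, 0], [0, 0, 0]], [1, [-8, -18, 0], [0, 0, 0]], [1, [-5, -34, 1], [0, 0, 0]], [1, [20, -34, 2], [0, 0, 0]], [1, [45, -34, 2], [0, 0, 0]], [1, [59, -32, 2], [0, 0, 0]], [1, [59, -25, 2], [0, 0, 0]], [1, [59, -20, 2], [0, 0, 0]], [1, [59, -20, 2], [0, 0, 0]]]'

```text
clock: 13.12
eef_pos: [0.5472, -0.1756, 0.1208]
ee_rot: [0.474, -0.475, 0.526, -0.524]
ft_force: [0.4, 1.2, -0.8]
grip_width: 0.0001
```

Run:
```python
from h import *
go([0,-3,74])
p=robot.snapshot("scene"); r,c=proj(p,M([0,0,110])[0]); r,c=int(r),int(c)
f=cv2.resize(p["frame"][r-45:r+45,c-60:c+60],None,fx=5,fy=5,interpolation=cv2.INTER_CUBIC)
cv2.imwrite("pics/pre2.png",f)
```

```text
t 13.12 F [ 0.4  1.2 -0.8] w 0.000 magpos [ -1.2  -0.7 120.8]
tool axes in mag:
 [[-1.0e-04 -3.4e-03  1.0e+00]
 [-1.0e+00  1.2e-03 -1.0e-04]
 [-1.2e-03 -1.0e+00 -3.4e-03]]
[0, -3, 74] tool shift [ 2.3 46.8  1.4]
```

View pics/pre2.png

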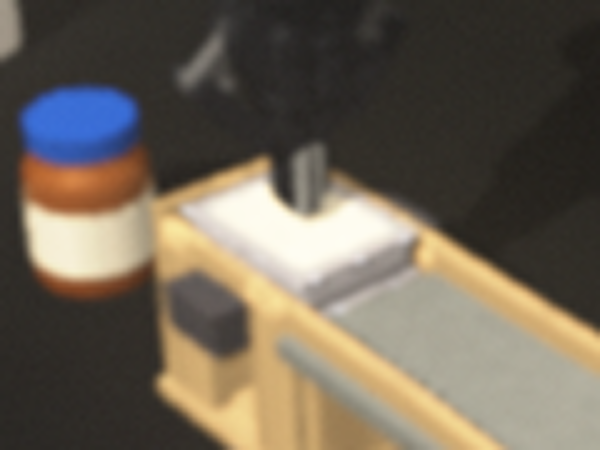

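Tin 2 lies nearly level in the well with the fingers at its centre (crop 310, 205). Pressing.

Request:
send_rows --commands '[[1, [0, 6, 0], [0, 0, 0]], [1, [0, 11, 0], [0, 0, 0]], [1, [0, 15, 0], [0, 0, 0]], [1, [0, 19, 0], [0, 0, 0]], [1, [0, 23, 0], [0, 0, 0]], [1, [0, 27, 0], [0, 0, 0]], [1, [0, 31, 0], [0, 0, 0]], [1, [0, 35, 0], [0, 0, 0]], [1, [0, 39, 0], [0, 0, 0]], [1, [0, 43, 0], [0, 0, 0]], [1, [0, 47, 0], [0, 0, 0]], [1, [0, 47, 0], [0, 0, 0]]]'

```text
clock: 14.17
eef_pos: [0.5488, -0.1764, 0.0763]
ee_rot: [-0.475, 0.474, -0.524, 0.525]
ft_force: [1.5, -0.0, 4.5]
grip_width: 0.0001
```

Request:
send_rows --commands '[[1, [0, 1, 0], [0, 0, 0]], [1, [0, 1, 0], [0, 0, 0]], [1, [0, 1, 0], [0, 0, 0]]]'

```text
clock: 14.42
eef_pos: [0.5488, -0.1764, 0.0758]
ee_rot: [-0.475, 0.474, -0.524, 0.525]
ft_force: [3.1, 1.2, 5.3]
grip_width: -0.0001
```

Request:
send_rows --commands '[[1, [0, -4, 0], [0, 0, 0]], [1, [0, -9, 0], [0, 0, 0]], [1, [0, -9, 0], [0, 0, 0]], [1, [0, -9, 0], [0, 0, 0]]]'

```text
clock: 14.75
eef_pos: [0.5476, -0.1766, 0.0838]
ee_rot: [0.474, -0.474, 0.525, -0.524]
ft_force: [1.0, -0.2, 0.3]
grip_width: 0.0003
```

Request:
send_rows --commands '[[1, [0, -35, 0], [0, 0, 0]], [1, [0, -70, 0], [0, 0, 0]], [1, [-40, -75, -40], [0, 0, 0]], [1, [-70, -75, -70], [0, 0, 0]], [1, [-100, -75, -100], [0, 0, 0]], [1, [-130, -75, -130], [0, 0, 0]], [1, [-150, -75, -130], [0, 0, 0]], [1, [-150, -75, -130], [0, 0, 0]]]'

```text
clock: 15.42
eef_pos: [0.4317, -0.0103, 0.1586]
ee_rot: [0.475, -0.475, 0.524, -0.523]
ft_force: [-0.5, -1.1, -0.1]
grip_width: -0.0
```

Run:
```python
from h import *
info()
for n in("scene","top"):
    p=robot.snapshot(n); r,c=proj(p,M([0,30,100])[0]); r,c=int(r),int(c)
    for q in("tin1_center","jar1_center","tape_center"):
        for o in robot.outline_of(p,q): x=np.array(o["centre"])*[480,640];print(n,q,round(o["conf"],2),x,Minv(at_z(p,*x,.079)).round(0))
    f=cv2.resize(p["frame"][r-40:r+40,c-50:c+50],None,fx=4,fy=4,interpolation=cv2.INTER_CUBIC); globals()[n]=f
cv2.imwrite("pics/in2.png",np.hstack([scene,top]))
```

```text
t 15.42 F [-0.5 -1.1 -0.1] w -0.000 magpos [-132.8  152.1  158.6]
tool axes in mag:
 [[ 0.0037 -0.0012  1.    ]
 [-1.      0.0014  0.0037]
 [-0.0014 -1.     -0.0012]]
scene jar1_center 0.97 [182.784 242.816] [  36. -152.   79.]
scene tape_center 0.72 [346.08  488.704] [  7. 606.  79.]
top jar1_center 0.71 [271.2   470.912] [   5. -193.   79.]
top tape_center 0.78 [269.904 155.776] [-50. 586.  79.]
```

View pics/in2.png

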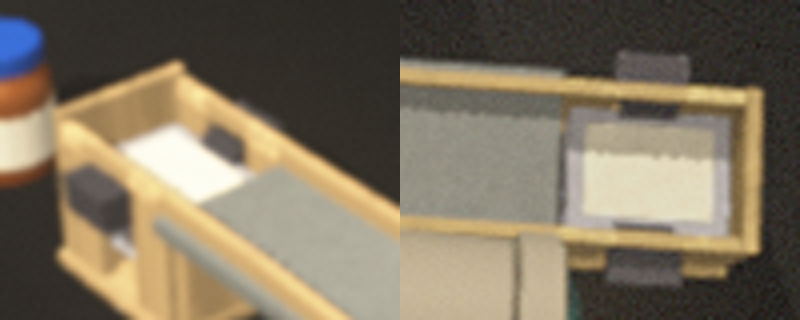

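```bash
python3 -c "
from h import *
robot.close_job(); print(robot.read_state()['clock'])"
```

```text
the job is handed in; nothing more can be done
the job is handed in; nothing more can be done
```

Both tins are in the magazine, one on the other. I handed the job in at about 15.5 s, with the gripper clear of everything.

**What I did:** I slid tin 1 to the end wall from the gap behind it and pressed it down past the catches. I then pushed tin 2 in from behind and pressed it down on top of tin 1.

**Last checks:**
- **Catches:** in the last pictures both catch noses overlap the top tin's edges and it looks level. When I lifted off, the force fell to about 0.3 N by the time the fingertips reached 84 mm, so the spring was no longer pushing against the fingers.
- **Tin 1:** before tin 2 went in, the pictures showed tin 1 held the same way. Now only a sliver of it shows, through the slot in the magazine's side.
- **Jars and tape:** jar 1 and the tape roll were found within about 4 pixels of where they started, which is detector noise. I did not re-measure jar 2, but the arm never went near it.

**Failed or disagreed:**
- **Network:** in the last pictures it did not report the tin sitting in the well, so the final tin check is by eye.
- **Pressing force:** it read about 5 N at the bottom of each press, less than the roughly 7–9 N I expected. The catches held both times anyway.
- **Depth:** the second press stopped at 75.8 mm, about 19 mm below the tray instead of the advised 20 mm.

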